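Seat the keyed collar on the gearbox shaft and hold it for the circlip

TASK

A driving sleeve (short plain steel tube) has been left over the upright output shaft of the small gearbox: lift it off and stand it upright on the bench, clear of the gearbox. Then turn the knurled collar on that shaft until its hidden keyway drops over the cross pin, push it fully home against its spring, and finish while still holding it down there, so that the circlip groove above it stays free. Leave the circlip, the pliers and the grease tin where they are.

Things in the scene. Friction and masses are not known exactly. Their poses are not given: they have to be found in the camera images.
- gearbox: Small grey worm gearbox bolted down, foot 112 x 100 mm, 10 mm thick (75 mm to its corners), housing within 56 mm of the shaft axis, round top cover at height 64 mm; a 12 mm input stub reaches 72 mm out at -y, 30 mm up. Origin: on the bench, on the axis of the upright output shaft; z up along the shaft. The shaft is self-locked and does not turn.
- shaft_top (a point): Centre of the output shaft's upper end, 130 mm above the bench; steel, 18 mm diameter. A 6 mm cross pin through the shaft sticks out 6.5 mm on both sides, upper side 99.5 mm above the bench, hidden in the collar; its direction is not known (this point does not show it). The circlip groove is 111.5 to 113.5 mm above the bench.
- collar: Loose knurled steel collar on the shaft, 48 mm diameter, 28 mm tall, 0.3 kg, 1 mm radial play. Origin: centre of its lower rim, z up. At the start it rests on the pin, origin 91.5 mm above the bench, and does not sink when pressed. With keyway and pin aligned it goes 10 mm down to a hard stop: fully home, origin at 81.5 mm. Let go, the spring lifts it.
- collar_top (a point): Centre of the collar's top face, 28 mm above its origin. Hidden inside the collar is the keyway, a slot 10 mm wide right across (same at both ends) and 10 mm deep. To meet the pin the collar must be turned clockwise, seen from above, by 0.6 to 1.25 rad from its start; the angle is not known, play is about 0.1 rad either way.
- washer (a joint): Thrust washer (45 mm diameter, 3 mm thick) on the coil spring under the collar, how far it is pressed down in m: 0 at the start (its top 0.5 mm below the collar), 0.0095 with the collar fully home. Spring force about 3 N at 0 and 16 N at 0.0095.
- sleeve: Driving sleeve: loose dark steel tube, 34 mm outside diameter, 24.4 mm bore, 90 mm long, 0.28 kg, with two turned grooves near its top. Origin: centre of its lower end, z along the tube. At the start it stands on the collar, round the shaft end, which reaches 10.5 mm up into it.
- circlip: Small dark steel circlip for the shaft, 26 mm across, 2.4 mm thick, lying flat on the bench in front of the gearbox. Origin: its centre, underside. To be left alone.
- pliers: Dark-red handled combination pliers, 174 mm long, 80 mm over the handles, 12 mm thick, lying on the bench to the left and behind the gearbox. Origin: middle, underside; long axis y. To be left alone.
- grease_tin: Round grease tin, 71 mm diameter, 76 mm tall, standing on the bench behind the gearbox. Origin: centre of its underside. To be left alone.
There are look-alikes about, which are no part of the job. There is more than one size of the sleeve; the one meant has the size given above.

How it is judged:
By the outcome, as a careful person would: the job done as asked, in the order asked, and still so for the second after the job is handed in, while the arm keeps its last pose, push and grip.
It also fails if it takes over 48 s, if anything falls off the work surface, if the arm or the gripper's body presses on something with over 40 N, if the wrist force passes 120 N, or if a joint passes its speed limit or range.

ROBOT

A 6-joint arm with a two-finger parallel gripper is mounted at the origin on a cart in front of the work surface, level with it; the furniture and walls round the work are solid. World frame = base frame: x ahead of the robot, y to its left, z up, the work surface at z = 0. Lengths are in m, angles in rad, forces in N, time in s.
With the tool pointing down it reaches from about 0.25 to 0.775 m from the base axis. Payload 4 kg.
Tool frame: the origin (TCP) lies at the very end of the fingers, on their centre line; the grasp point (between the pads) lies bot.grip_depth behind it (bot.grip_depth is the distance from the TCP to the grasp point, in m); z points along the fingers, y is the line along which they close (so a half turn about z gives the same grasp; the last joint's range is limited). The gripper opens to 85 mm and grips with 20 to 120 N. Pads are 22 mm wide; open, the fingers measure 114 mm over their backs; the gripper's body (76 mm by 85 mm) begins 54 mm behind the grasp point. The pads swing forward as they close: fully open they stand 13 mm farther back than shut.
Start: joints at [1.05, 0.087, 1.371, -0, 1.684, -0.103], TCP at [0.223, 0.503, 0.231] pointing down, gripper open.
Joint ranges: [-3.1, 3.1], [-0.76, 2.03], [0.27, 2.55], [-1.08, 4.22], [0.17, 2.65], [-2.57, 2.57]. Speed limits (rad/s): [2.79, 2.79, 3.14, 3.14, 3.14, 3.14].

INTERFACE

Orientations are given as a 3x3 rotation matrix whose columns are the frame's x, y, z axes.
In Python, from cell import bot, capture, get_calibration gives the robot as it stands. The module is installed in compiled form; this text tells all that it offers.
- The arm moves only by the shell command python3 -m inch 'ROWS' [FORCE]. ROWS is a JSON object of lists of equal length, an entry for each row: "translation": the shift along the tool's x, y, z normalised to -1 to 1, where 1 is 100 cm, a list of three; "turn": the turn, a rotation vector about the tool's x, y, z normalised to -1 to 1, where 1 is pi rad, a list of three; "claw": the closure, from 0 (fully open) to 1 (shut). A call has exactly 8 rows; each row is the pose to reach, as a shift and turn from the pose commanded when the call began, along the tool's axes at that moment, turning the shorter way round; what a row does not reach only later rows make up. A row lasts 1/10 s, in which the tool goes at most 50 mm and 8.59 degrees, less where a joint would pass 70% of its speed; a pose out of reach is approached as far as the arm can. A call with a number of a shift or a turn outside -1 to 1 is refused whole. A call with a gripper value outside its range is refused whole. The fingers move at their own pace and stop on an object; FORCE is the grip in N (left out, the last holds). Time passes only in rows, so rows that repeat a pose let the fingers close, or fill a call up. It gives the time, the measured TCP pose, the force, the opening and the grip force at its end, in the units of the state.
- bot.sense(): the state, without advancing time (a new reading comes with each control period).
- capture(name): name is "side" or "top" or "wrist"; returns (picture, depth): 420x560x3 uint8, blue, green, red; 420x560 float32, m along the optical axis (not along the pixel's ray), 0 where there is no reading.
- get_calibration(name): a dict with "K" (3x3 intrinsics, pixels), "R" (3x3) and "t" (3): a world point X has camera coordinates R X + t. Camera axes: x right, y down, z forward; pixel columns grow to the right and rows downward; lengths in m; the calibration is good to about 2 mm. A picture is of the moment at which its call begins: read the wrist's pose just before it. get_calibration takes no time and is no camera call; for the wrist camera it gives the pose at the moment of the call.
- bot.sign_off(): hands the job in; it is judged then, once.
The state is a dict: "clock": time; "joints": joint angles; "qvel": joint speeds; "effort": joint torques, N m; "tcp_pos": TCP position; "tcp_rot": TCP orientation; "wrist_force": force on the tool from outside, world axes, zero at the start; "wrist_torque": the same for the moment, N m; "gripper_width": finger opening in m; "gripper_force": force on a finger pad.
Only numpy, scipy, OpenCV 4.12 (cv2) and the standard library are available. Lean on these libraries where they do the work, as an engineer would, in place of code of your own. Each camera call takes 0.05 s, during which the arm holds its last target. There are 200 camera calls.

## Working session

There is one attempt and no reset: what is moved stays moved. The work goes in short steps, Python scripts to look and compute and a shell command to move; the robot and the scene stay as the last step left them, time stands still between calls to the robot, and variables do not carry over. Pictures are saved under pics/ and viewed, at most 10 in all, crops included, and the job is handed in when it is done.

```bash
mkdir -p pics; cat > h.py <<'E'
import numpy as np,cv2
from cell import bot,capture,get_calibration
def snap(n,f):
    c=get_calibration(n);p,d=capture(n);cv2.imwrite(f'pics/{f}.png',p);np.savez(f'pics/{f}.npz',d=d,**{k:np.array(c[k]) for k in 'KRt'});return p,d,c
def pt(f,u,v,z=None):
    a=np.load(f'pics/{f}.npz');K,R,t=a['K'],a['R'],a['t'].ravel()
    r=np.linalg.inv(K)@np.array([u,v,1.]);C=-R.T@t
    if z is None: return R.T@(r*a['d'][int(v),int(u)]-t)
    w=R.T@r; return C+w*(z-C[2])/w[2]
E
python3 - <<'E'
from h import *
p,_,_=snap('side','s0');q,_,_=snap('top','t0')
s=bot.sense();print(s,bot.grip_depth)
for n in('side','top'):
    c=get_calibration(n);print(n,-np.array(c['R']).T@np.array(c['t']).ravel())
E
```

```text
{'clock': 0.1, 'joints': array([ 1.04984250e+00,  8.79038481e-02,  1.37211017e+00, -1.30896651e-05,
        1.68361354e+00, -1.03092971e-01]), 'qvel': array([-2.76205940e-05, -1.43572336e-03, -2.97568711e-03,  2.35591098e-03,
        2.67324110e-03, -1.06962281e-03]), 'effort': array([ 2.55287407e-03, -3.53015363e+01, -3.14217746e+01, -1.08631546e-04,
        7.95393018e-03, -1.53583318e-05]), 'tcp_pos': array([0.22297201, 0.5022816 , 0.23024017]), 'tcp_rot': array([[-9.13958420e-01,  4.05806609e-01, -1.00150500e-03],
       [ 4.05807797e-01,  9.13956724e-01, -1.77143479e-03],
       [ 1.96472286e-04, -2.02543628e-03, -9.99997930e-01]]), 'wrist_force': array([-0.73353571, -0.74391654,  0.02955936]), 'wrist_torque': array([-0.01397354, -0.04593912, -0.0141472 ]), 'gripper_force': 0.0, 'gripper_width': 0.08582708473802776} 0.0187
side [ 0.61729118 -0.84275047  0.56131835]
top [0.49437765 0.0057778  0.94464184]
```

View pics/s0.png

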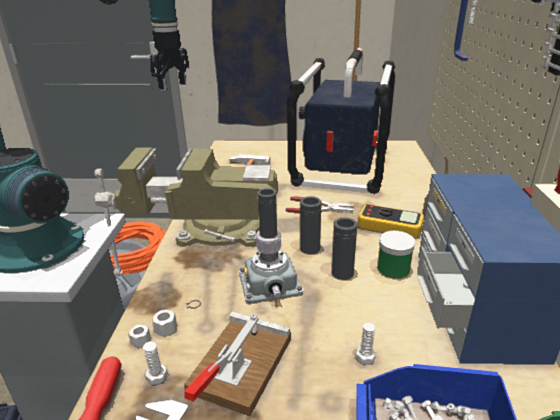

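View pics/t0.png

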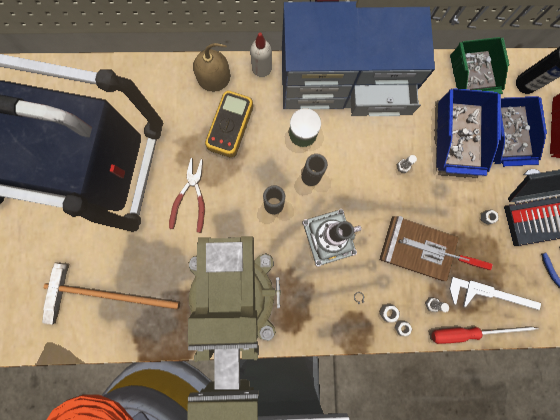

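The sleeve meant stands on the gearbox, at side (268,212) and top (345,231). The look-alikes stand on the bench, at side (311,225) and (344,248), top (274,200) and (315,168). I'll confirm this in an enlarged crop.

```bash
python3 - <<'E'
from h import *
p=cv2.imread('pics/s0.png');q=cv2.imread('pics/t0.png')
a=cv2.resize(p[175:315,220:360],(560,560),interpolation=cv2.INTER_CUBIC)[:, :400]
b=cv2.resize(q[190:290,290:390],(400,400),interpolation=cv2.INTER_CUBIC)
o=np.zeros((560,800,3),np.uint8);o[:,:400]=a;o[:400,400:]=b
cv2.imwrite('pics/c0.png',o)
# rough cloud from top
for u,v in[(274,192),(315,160),(305,127),(360,298),(400,240),(330,280),(300,260),(340,150),(230,270),(265,260),(400,190)]: print(u,v,pt('t0',u,v).round(3))
E
```

```text
274 192 [ 0.651 -0.003  0.075]
315 160 [ 0.718 -0.095  0.09 ]
305 127 [ 0.798 -0.077  0.078]
360 298 [ 0.41  -0.197  0.   ]
400 240 [ 0.54  -0.29   0.033]
330 280 [ 0.453 -0.129 -0.001]
300 260 [ 0.501 -0.061 -0.002]
340 150 [ 0.765 -0.168  0.001]
230 270 [0.485 0.088 0.147]
265 260 [0.503 0.021 0.032]
400 190 [ 0.662 -0.308  0.002]
```

View pics/c0.png

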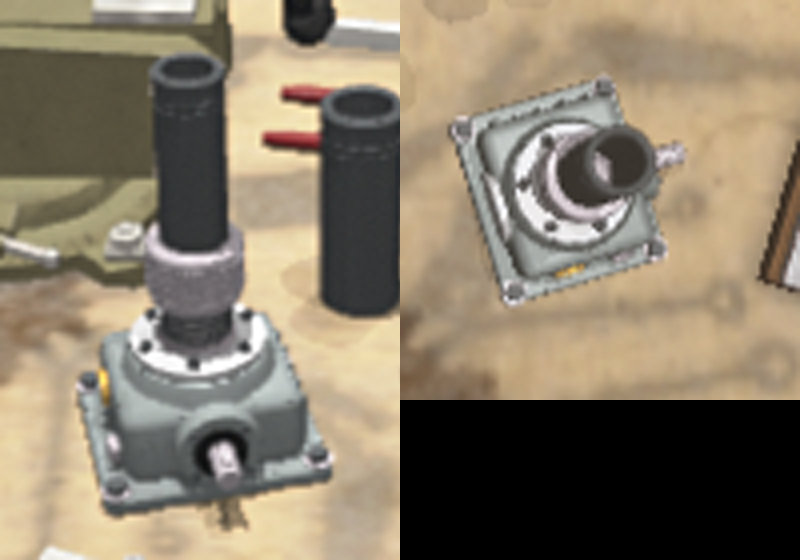

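The crop confirms it: the grooved tube on the collar is 34/48 of the collar's width, with its top ring near top pixel (345,229). Next I fit its axis and the gearbox yaw from depth.

```bash
python3 - <<'E'
from h import *
from scipy.optimize import least_squares
def cloud(f):
    a=np.load(f'pics/{f}.npz');K,R,t,d=a['K'],a['R'],a['t'].ravel(),a['d']
    v,u=np.indices(d.shape);m=d>0
    return ((np.linalg.inv(K)@np.stack([u[m],v[m],1+0*u[m]]))*d[m]-t[:,None]).T@R
print(pt('t0',345,229.5,.2095))
S=cloud('s0');T=cloud('t0');c0=pt('t0',345,229.5,.2095)[:2]
for nm,P in(('s',S),('t',T)):
  for z0,z1,r in((.13,.2,.017),(.095,.117,.024),(.205,.214,0)):
    Q=P[(P[:,2]>z0)&(P[:,2]<z1)&(np.hypot(*(P[:,:2]-c0).T)<.035)]
    if len(Q)<5: continue
    if r: 
      f=least_squares(lambda c:np.hypot(*(Q[:,:2]-c).T)-r,c0,loss='soft_l1',f_scale=.001);print(nm,z0,len(Q),f.x,np.abs(f.fun).mean())
    else: print(nm,'top',len(Q),Q.mean(0),Q.min(0),Q.max(0))
# foot corners, bolts in top
for u,v in[(460,130),(604,87),(655,248),(514,291)]: print(pt('t0',290+(u-400)/4,190+v/4,.012))
# height map occupancy max-z on 2.5cm grid
P=np.vstack([S,T])
print('y:',[round(y,2) for y in np.arange(.2,-.4,-.04)])
for x in np.arange(.72,.2,-.04):
  print(f'{x:.2f}',[int(1000*max([0,*P[(abs(P[:,0]-x)<.02)&(abs(P[:,1]-y)<.02)][:,2]])) for y in np.arange(.2,-.4,-.04)])
E
```

```text
[ 0.55346737 -0.13118588  0.2095    ]
s 0.13 633 [ 0.55004157 -0.13204443] 0.0008836465500341692
s 0.095 256 [ 0.54991914 -0.13130026] 0.0009128732403085163
s top 88 [ 0.550207   -0.13436301  0.20721546] [ 0.53365645 -0.14933451  0.2050434 ] [ 0.5663333  -0.11665441  0.2096057 ]
t 0.13 188 [ 0.55157137 -0.12856217] 0.002401825532587596
t 0.095 65 [ 0.55368046 -0.13153266] 0.001384693708210614
t top 132 [ 0.55375937 -0.13077561  0.20806523] [ 0.53770301 -0.14706802  0.2053867 ] [ 0.56971278 -0.11451126  0.2115822 ]
[ 0.58822186 -0.07447971  0.012     ]
[ 0.61156801 -0.16057673  0.012     ]
[ 0.51629259 -0.1858646   0.012     ]
[ 0.49379913 -0.1024665   0.012     ]
y: [np.float64(0.2), np.float64(0.16), np.float64(0.12), np.float64(0.08), np.float64(0.04), np.float64(-0.0), np.float64(-0.04), np.float64(-0.08), np.float64(-0.12), np.float64(-0.16), np.float64(-0.2), np.float64(-0.24), np.float64(-0.28), np.float64(-0.32), np.float64(-0.36), np.float64(-0.4)]
0.72 [14, 13, 4, 4, 4, 5, 3, 125, 126, 4, 4, 3, 3, 70, 4, 66]
0.68 [14, 12, 3, 3, 5, 5, 4, 127, 126, 4, 4, 4, 3, 6, 4, 44]
0.64 [11, 14, 3, 3, 123, 126, 127, 4, 4, 4, 3, 4, 4, 4, 4, 4]
0.60 [4, 15, 4, 4, 4, 126, 123, 49, 67, 63, 3, 4, 37, 35, 5, 4]
0.56 [3, 126, 147, 139, 124, 5, 6, 65, 211, 210, 50, 3, 64, 58, 25, 24]
0.52 [30, 134, 149, 150, 145, 32, 3, 52, 209, 207, 42, 36, 65, 62, 64, 74]
0.48 [30, 136, 149, 149, 146, 32, 3, 20, 28, 9, 5, 36, 36, 25, 61, 82]
0.44 [24, 138, 141, 141, 137, 45, 4, 4, 4, 4, 6, 4, 5, 4, 23, 25]
0.40 [24, 179, 179, 179, 179, 52, 3, 4, 3, 4, 5, 30, 32, 4, 71, 12]
0.36 [4, 180, 181, 180, 180, 31, 4, 4, 4, 4, 4, 31, 30, 25, 65, 19]
0.32 [4, 176, 176, 176, 176, 30, 3, 3, 4, 5, 4, 3, 26, 25, 40, 38]
0.28 [2, 179, 180, 179, 179, 3, 4, 4, 4, 2, 4, 4, 3, 3, 4, 2]
0.24 [0, 183, 183, 182, 181, 0, 0, 0, 0, 0, 0, 0, 0, 0, 0, 0]
```

```bash
cat >> h.py <<'E'
def to(x,y,z):
    s=bot.sense();R=np.array(s['tcp_rot']);p=np.array(s['tcp_pos'])
    print('shift',(R.T@(np.array([x,y,z])-p)).round(4),'pos',p.round(4),'j',np.round(s['joints'],2),'t',s['clock'],'F',np.round(s['wrist_force'],1),'w',round(s['gripper_width'],4))
E
python3 -m inch '{"translation":[[-0.28,-0.2225,-0.07],[-0.28,-0.2225,-0.07],[-0.28,-0.2225,-0.07],[-0.28,-0.2225,-0.07],[-0.28,-0.2225,-0.07],[-0.28,-0.2225,-0.07],[-0.28,-0.2225,-0.07],[-0.28,-0.2225,-0.07]],"turn":[[0,0,0],[0,0,0],[0,0,0],[0,0,0],[0,0,0],[0,0,0],[0,0,0],[0,0,0]],"claw":[0,0,0,0,0,0,0,0]}' 40
python3 -c "
from h import *
to(.5518,-.1313,.30)"
```

```text
clock: 0.9
tcp_pos: [0.3905, 0.1821, 0.3021]
tcp_rot: [[-0.912, 0.411, 0.002], [0.411, 0.912, -0.001], [-0.002, -0.0, -1.0]]
wrist_force: [-0.4, 0.3, -0.4]
gripper_width: 0.0857
gripper_force: 0.0
shift [-0.2759 -0.2193  0.0027] pos [0.3905 0.1821 0.3021] j [ 0.31 -0.18  1.49 -0.    1.83 -0.84] t 0.9 F [-0.4  0.3 -0.4] w 0.0857
```

```bash
python3 -m inch '{"translation":[[-0.275,-0.22,0],[-0.275,-0.22,0],[-0.275,-0.22,0],[-0.275,-0.22,0],[-0.275,-0.22,0],[-0.275,-0.22,0],[-0.275,-0.22,0],[-0.275,-0.22,0]],"turn":[[0,0,0],[0,0,0],[0,0,0],[0,0,0],[0,0,0],[0,0,0],[0,0,0],[0,0,0]],"claw":[0,0,0,0,0,0,0,0]}' 40
python3 -c "
from h import *
p,d,c=snap('wrist','w1')
to(.5518,-.1313,.30)"
```

```text
clock: 1.7
tcp_pos: [0.552, -0.1321, 0.298]
tcp_rot: [[-0.911, 0.412, -0.004], [0.412, 0.911, -0.0], [0.004, -0.002, -1.0]]
wrist_force: [-0.3, 0.1, -0.9]
gripper_width: 0.0852
gripper_force: 0.0
shift [-0.0011 -0.0012 -0.0013] pos [ 0.5513 -0.1297  0.2987] j [-0.33  0.12  1.2  -0.    1.82 -1.48] t 1.75 F [-0.4  0.7 -0.4] w 0.0852
```

View pics/w1.png

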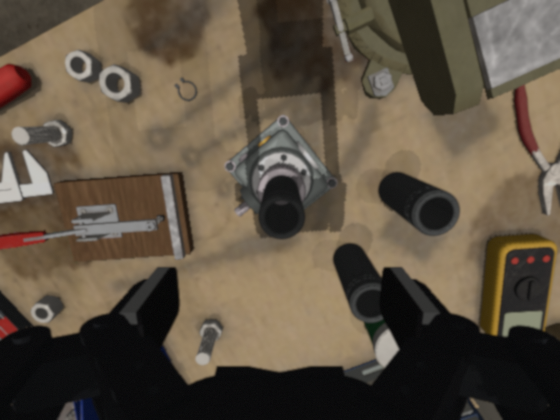

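The wrist view shows the sleeve top ring at about (283,216), gearbox foot corners at (283,121), (232,166) and (332,183), and the circlip at (186,89).

```bash
python3 -c "
from h import *
print(pt('w1',283,216,.2095))
g=cv2.imread('pics/w1.png',0)
k,l,st,ce=cv2.connectedComponentsWithStats((g[150:250,230:340]<50).astype(np.uint8))
print(st,ce)
for c in [(283,121),(232,166),(332,183)]: print(pt('w1',*c,.012))
a=np.load('pics/w1.npz')
d=a['d'];m=np.argwhere((d>0)&(np.indices(d.shape)[0]<260))
P=np.array([pt('w1',u,v) for v,u in m if 180<v<245 and 250<u<315]);Q=P[P[:,2]>.203];print(len(Q),(Q.min(0)+Q.max(0))/2,Q.min(0),Q.max(0))
to(.5518,-.1313,.162)"
```

```text
[ 0.55207089 -0.12977451  0.2095    ]
[[   0    0  110  100 8693]
 [  18    0    8    8   27]
 [  23   11    4    6    6]
 [  22   18    1    1    1]
 [  21   20    1    2    2]
 [  72   23    2    1    2]
 [  29   26   46   62 2229]
 [  99   30    5    6   24]
 [  12   37    2    3    5]
 [  22   43    2    2    2]
 [  11   47    2    2    3]
 [ 107   97    3    3    6]] [[ 55.34545036  47.50465892]
 [ 20.88888889   2.51851852]
 [ 24.33333333  13.5       ]
 [ 22.          18.        ]
 [ 21.          20.5       ]
 [ 72.5         23.        ]
 [ 51.2534769   58.09825034]
 [101.125       32.33333333]
 [ 12.6         38.2       ]
 [ 22.5         43.5       ]
 [ 11.33333333  47.66666667]
 [108.33333333  98.33333333]]
[ 0.49349568 -0.10180928  0.012     ]
[ 0.51719774 -0.18335411  0.012     ]
[ 0.58961113 -0.07578093  0.012     ]
958 [ 0.55257084 -0.13144931  0.20754586] [ 0.53563589 -0.14820583  0.2030207 ] [ 0.56950578 -0.11469278  0.21207103]
shift [-0.0017 -0.0011  0.1367] pos [ 0.5513 -0.1297  0.2987] j [-0.33  0.12  1.2  -0.    1.82 -1.48] t 1.75 F [-0.4  0.7 -0.4] w 0.0852
```

```bash
python3 -m inch '{"translation":[[-0.001,-0.001,0.04],[-0.001,-0.001,0.08],[-0.001,-0.001,0.11],[-0.001,-0.001,0.137],[-0.001,-0.001,0.137],[-0.001,-0.001,0.137],[-0.001,-0.001,0.137],[-0.001,-0.001,0.137]],"turn":[[0,0,0],[0,0,0],[0,0,0],[0,0,0],[0,0,0],[0,0,0],[0,0,0],[0,0,0]],"claw":[0,0,0,0,0,0.6,0.8,1]}' 40
python3 -m inch '{"translation":[[0,0,0],[0,0,0],[0,0,0],[0,0,0],[0,0,0],[0,0,0],[0,0,0],[0,0,0]],"turn":[[0,0,0],[0,0,0],[0,0,0],[0,0,0],[0,0,0],[0,0,0],[0,0,0],[0,0,0]],"claw":[1,1,1,1,1,1,1,1]}' 40

```

```text
clock: 2.55
tcp_pos: [0.5525, -0.1283, 0.1669]
tcp_rot: [[-0.914, 0.405, 0.004], [0.405, 0.914, -0.001], [-0.004, 0.001, -1.0]]
wrist_force: [0.1, 0.3, 0.4]
gripper_width: 0.0442
gripper_force: 0.0
clock: 3.35
tcp_pos: [0.5523, -0.1289, 0.1667]
tcp_rot: [[-0.914, 0.406, 0.004], [0.406, 0.914, -0.002], [-0.004, -0.0, -1.0]]
wrist_force: [-1.5, -1.1, 5.3]
gripper_width: 0.0337
gripper_force: 39.4
```

```bash
python3 -m inch '{"translation":[[0,0,-0.01],[0,0,-0.03],[0,0,-0.06],[0,0,-0.08],[0,0,-0.08],[0,0,-0.08],[0,0,-0.08],[0,0,-0.08]],"turn":[[0,0,0],[0,0,0],[0,0,0],[0,0,0],[0,0,0],[0,0,0],[0,0,0],[0,0,0]],"claw":[1,1,1,1,1,1,1,1]}' 40
python3 -c "
from h import *
snap('side','s2')
to(.40,-.11,.246)"
```

```text
clock: 4.15
tcp_pos: [0.5506, -0.1279, 0.2419]
tcp_rot: [[-0.914, 0.406, -0.004], [0.406, 0.914, 0.002], [0.004, -0.0, -1.0]]
wrist_force: [-0.3, -0.3, -3.9]
gripper_width: 0.0336
gripper_force: 40.1
shift [ 0.1451 -0.0447 -0.0032] pos [ 0.5507 -0.128   0.2423] j [-0.33  0.12  1.31  0.    1.71 -1.48] t 4.2 F [ 0.7 -0.1 -3.9] w 0.0334
```

View pics/s2.png

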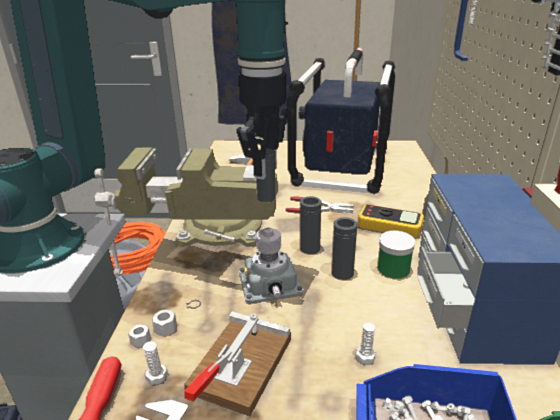

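The sleeve hangs clear at (267,180), and the collar stayed on the gearbox at (268,240). I'll carry the sleeve to the open bench at about (0.40, -0.11).

```bash
python3 -m inch '{"translation":[[0.04,-0.012,0],[0.08,-0.025,0],[0.12,-0.037,0],[0.145,-0.045,0],[0.145,-0.045,0.04],[0.145,-0.045,0.08],[0.145,-0.045,0.12],[0.145,-0.045,0.15]],"turn":[[0,0,0],[0,0,0],[0,0,0],[0,0,0],[0,0,0],[0,0,0],[0,0,0],[0,0,0]],"claw":[1,1,1,1,1,1,1,1]}' 40
python3 -m inch '{"translation":[[0,0,0.01],[0,0,0.015],[0,0,0.02],[0,0,0.025],[0,0,0.03],[0,0,0.035],[0,0,0.035],[0,0,0.035]],"turn":[[0,0,0],[0,0,0],[0,0,0],[0,0,0],[0,0,0],[0,0,0],[0,0,0],[0,0,0]],"claw":[1,1,1,1,1,1,1,1]}' 40

```

```text
clock: 5.0
tcp_pos: [0.3988, -0.1098, 0.0912]
tcp_rot: [[-0.914, 0.406, -0.003], [0.406, 0.914, 0.002], [0.004, 0.0, -1.0]]
wrist_force: [-0.4, 0.3, -3.7]
gripper_width: 0.0336
gripper_force: 40.4
clock: 5.8
tcp_pos: [0.4006, -0.1105, 0.0593]
tcp_rot: [[-0.914, 0.406, 0.0], [0.406, 0.914, 0.0], [-0.0, 0.0, -1.0]]
wrist_force: [0.2, -0.8, -3.5]
gripper_width: 0.0333
gripper_force: 40.5
```

```bash
python3 -m inch '{"translation":[[0,0,0.003],[0,0,0.006],[0,0,0.008],[0,0,0.010],[0,0,0.011],[0,0,0.012],[0,0,0.012],[0,0,0.012]],"turn":[[0,0,0],[0,0,0],[0,0,0],[0,0,0],[0,0,0],[0,0,0],[0,0,0],[0,0,0]],"claw":[1,1,1,1,1,1,1,1]}' 40

```

```text
clock: 6.6
tcp_pos: [0.4007, -0.1106, 0.0479]
tcp_rot: [[-0.914, 0.406, 0.0], [0.406, 0.914, -0.0], [-0.0, -0.0, -1.0]]
wrist_force: [-2.1, 1.7, 2.7]
gripper_width: 0.0336
gripper_force: 40.9
```

```bash
python3 -m inch '{"translation":[[0,0,0],[0,0,0],[0,0,0],[0,0,0],[0,0,0],[0,0,0],[0,0,-0.02],[0,0,-0.04]],"turn":[[0,0,0],[0,0,0],[0,0,0],[0,0,0],[0,0,0],[0,0,0],[0,0,0],[0,0,0]],"claw":[0.5,0.3,0.1,0,0,0,0,0]}' 40
python3 -m inch '{"translation":[[0,0,-0.04],[0,0,-0.09],[0,0,-0.13],[-0.04,0.012,-0.16],[-0.08,0.025,-0.16],[-0.12,0.037,-0.16],[-0.14,0.042,-0.16],[-0.14,0.042,-0.16]],"turn":[[0,0,0],[0,0,0],[0,0,0],[0,0,0],[0,0,0],[0,0,0],[0,0,0],[0,0,0]],"claw":[0,0,0,0,0,0,0,0]}' 40
python3 - <<'E'
from h import *
p,_,_=snap('side','s3');w,_,_=snap('wrist','w3')
o=np.zeros((560,800,3),np.uint8)
o[:420,:400]=cv2.resize(p[170:380,120:320],(400,420));o[:400,400:]=cv2.resize(w[100:300,180:380],(400,400));cv2.imwrite('pics/c3.png',o)
to(.552,-.131,.2)
E
```

```text
clock: 7.4
tcp_pos: [0.3999, -0.1102, 0.087]
tcp_rot: [[-0.914, 0.406, -0.002], [0.406, 0.914, 0.001], [0.002, 0.0, -1.0]]
wrist_force: [-0.4, -0.3, 0.2]
gripper_width: 0.0853
gripper_force: 0.0
clock: 8.2
tcp_pos: [0.5474, -0.1292, 0.2457]
tcp_rot: [[-0.914, 0.405, -0.002], [0.405, 0.914, 0.001], [0.002, 0.0, -1.0]]
wrist_force: [0.1, 0.5, -0.5]
gripper_width: 0.0855
gripper_force: 0.0
shift [-0.0071  0.0008  0.0466] pos [ 0.5453 -0.1288  0.2466] j [-0.33  0.11  1.32 -0.    1.72 -1.49] t 8.3 F [-0.5  0.9  0.6] w 0.0853
```

View pics/c3.png

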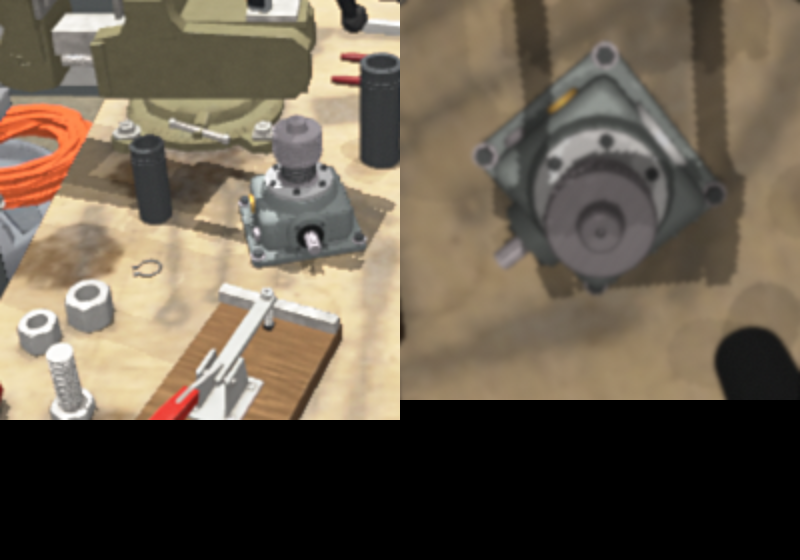

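The sleeve stands upright on the bench (crop (152,180)), with the circlip untouched at (148,268). In the wrist view the shaft top is at (280,216) and the collar top at about (280,210).

```bash
python3 - <<'E'
from h import *
print(pt('w3',280,216,.13),pt('w3',280.5,209.5,.1195))
a=np.load('pics/w3.npz')['d']
P=np.array([pt('w3',u,v) for v in range(150,260) for u in range(230,330) if a[v,u]>0])
for lo,hi in((.112,.124),(.126,.14)):
    Q=P[(P[:,2]>lo)&(P[:,2]<hi)]
    if len(Q): print(len(Q),(np.percentile(Q,1,0)+np.percentile(Q,99,0))/2,np.ptp(Q,axis=0))
E
```

```text
[ 0.55258781 -0.13161698  0.13      ] [ 0.5503941  -0.13017769  0.1195    ]
2085 [ 0.55179614 -0.13099751  0.11739541] [0.04755513 0.0475223  0.01194075]
394 [ 0.5524458  -0.13136545  0.12973493] [0.01837281 0.01780198 0.0067157 ]
```

```bash
python3 -m inch '{"translation":[[-0.007,0.001,0.04],[-0.007,0.001,0.08],[-0.007,0.001,0.11],[-0.007,0.001,0.13],[-0.007,0.001,0.15],[-0.007,0.001,0.16],[-0.007,0.001,0.16],[-0.007,0.001,0.16]],"turn":[[0,0,0],[0,0,0],[0,0,0],[0,0,0],[0,0,0],[0,0,0],[0,0,0],[0,0,0]],"claw":[0,0,0,0,0,0,0,0]}' 70
python3 -c "
from h import *
to(.5522,-.1312,.087)"
```

```text
clock: 9.1
tcp_pos: [0.5526, -0.131, 0.0885]
tcp_rot: [[-0.914, 0.406, 0.002], [0.406, 0.914, -0.0], [-0.002, 0.0, -1.0]]
wrist_force: [0.4, -0.1, 0.2]
gripper_width: 0.0857
gripper_force: 0.0
shift [ 0.0003 -0.0003  0.0015] pos [ 0.5526 -0.131   0.0885] j [-0.33  0.2   1.54  0.    1.41 -1.49] t 9.1 F [ 0.4 -0.1  0.2] w 0.0857
```

```bash
python3 -m inch '{"translation":[[0,0,0],[0,0,0],[0,0,0],[0,0,0],[0,0,0],[0,0,0],[0,0,0.001],[0,0,0.002]],"turn":[[0,0,0],[0,0,0],[0,0,0],[0,0,0],[0,0,0],[0,0,0],[0,0,0],[0,0,0]],"claw":[0.3,1,1,1,1,1,1,1]}' 70
python3 -c "
from h import *
to(.5522,-.1312,.087);print(bot.sense()['wrist_torque'])"
```

```text
clock: 9.9
tcp_pos: [0.5534, -0.131, 0.0884]
tcp_rot: [[-0.914, 0.406, 0.003], [0.406, 0.914, -0.001], [-0.003, 0.001, -1.0]]
wrist_force: [-4.5, 2.0, 14.4]
gripper_width: 0.0463
gripper_force: 72.2
shift [ 0.001  -0.0007  0.0014] pos [ 0.5534 -0.131   0.0884] j [-0.33  0.2   1.54  0.    1.41 -1.49] t 9.9 F [-4.5  2.  14.4] w 0.0463
[0.27264123 0.72491629 0.0129785 ]
```

```bash
python3 -m inch '{"translation":[[0,0,0],[0,0,0],[0,0,0],[0,0,0],[0,0,0],[0,0,0],[0,0,0],[0,0,0]],"turn":[[0,0,0.03],[0,0,0.06],[0,0,0.09],[0,0,0.12],[0,0,0.15],[0,0,0.175],[0,0,0.175],[0,0,0.175]],"claw":[1,1,1,1,1,1,1,1]}' 70
python3 -c "
from h import *
to(.5522,-.1312,.087);print(bot.sense()['wrist_torque'])"
```

```text
clock: 10.7
tcp_pos: [0.5529, -0.1326, 0.0883]
tcp_rot: [[-0.567, 0.824, 0.002], [0.824, 0.567, -0.004], [-0.004, -0.0, -1.0]]
wrist_force: [-4.7, -1.9, 11.2]
gripper_width: 0.0468
gripper_force: 72.1
shift [0.0015 0.0002 0.0013] pos [ 0.5529 -0.1326  0.0883] j [-0.33  0.2   1.54 -0.    1.41 -0.94] t 10.7 F [-4.7 -1.9 11.2] w 0.0468
[-0.29386176  0.84012164  0.00531087]
```

```bash
python3 -m inch '{"translation":[[0,0,0],[0,0,0],[0,0,0],[0,0,0],[0,0,0],[0,0,0],[0,0,0],[0,0,0]],"turn":[[0,0,0.006],[0,0,0.012],[0,0,0.018],[0,0,0.024],[0,0,0.03],[0,0,0.036],[0,0,0.042],[0,0,0.048]],"claw":[1,1,1,1,1,1,1,1]}' 70
python3 -c "
from h import *
print(bot.sense()['wrist_torque'])"
python3 -m inch '{"translation":[[0,0,0],[0,0,0],[0,0,0],[0,0,0],[0,0,0],[0,0,0],[0,0,0],[0,0,0]],"turn":[[0,0,0.006],[0,0,0.012],[0,0,0.018],[0,0,0.024],[0,0,0.03],[0,0,0.036],[0,0,0.042],[0,0,0.048]],"claw":[1,1,1,1,1,1,1,1]}' 70
python3 -c "
from h import *
print(bot.sense()['wrist_torque'])"
```

```text
clock: 11.5
tcp_pos: [0.553, -0.1324, 0.0873]
tcp_rot: [[-0.436, 0.9, 0.002], [0.9, 0.436, -0.003], [-0.004, 0.001, -1.0]]
wrist_force: [-1.1, -1.5, 5.4]
gripper_width: 0.0466
gripper_force: 71.7
[-0.32773313  0.34496431  0.05330635]
clock: 12.3
tcp_pos: [0.5527, -0.1313, 0.0855]
tcp_rot: [[-0.296, 0.955, 0.001], [0.955, 0.296, -0.001], [-0.001, 0.0, -1.0]]
wrist_force: [0.6, -4.1, 3.6]
gripper_width: 0.0464
gripper_force: 71.3
[-0.77702309 -0.11607999  0.09113903]
```

```bash
python3 -m inch '{"translation":[[0,0,0.001],[0,0,0.002],[0,0,0.003],[0,0,0.004],[0,0,0.005],[0,0,0.006],[0,0,0.006],[0,0,0.006]],"turn":[[0,0,0],[0,0,0],[0,0,0],[0,0,0],[0,0,0],[0,0,0],[0,0,0],[0,0,0]],"claw":[1,1,1,1,1,1,1,1]}' 70
python3 -c "
from h import *
print(bot.sense()['wrist_torque'])"
```

```text
clock: 13.1
tcp_pos: [0.5527, -0.1313, 0.0809]
tcp_rot: [[-0.297, 0.955, 0.001], [0.955, 0.297, -0.001], [-0.001, 0.001, -1.0]]
wrist_force: [-0.2, -5.1, 9.1]
gripper_width: 0.0469
gripper_force: 71.9
[-0.78937917  0.37182593  0.05658186]
```

```bash
python3 -m inch '{"translation":[[0,0,0.001],[0,0,0.002],[0,0,0.003],[0,0,0.004],[0,0,0.005],[0,0,0.006],[0,0,0.007],[0,0,0.007]],"turn":[[0,0,0],[0,0,0],[0,0,0],[0,0,0],[0,0,0],[0,0,0],[0,0,0],[0,0,0]],"claw":[1,1,1,1,1,1,1,1]}' 90
python3 - <<'E'
from h import *
print(bot.sense()['wrist_torque'])
p,d,c=snap('side','s4');cv2.imwrite('pics/c4.png',cv2.resize(p[190:310,200:340],(700,600),interpolation=cv2.INTER_CUBIC))
E
```

```text
clock: 13.9
tcp_pos: [0.5528, -0.1314, 0.0786]
tcp_rot: [[-0.297, 0.955, 0.003], [0.955, 0.297, -0.002], [-0.003, 0.002, -1.0]]
wrist_force: [-9.1, -2.5, 28.0]
gripper_width: 0.046
gripper_force: 93.3
[-0.35999559  1.89979122 -0.00242428]
```

View pics/c4.png

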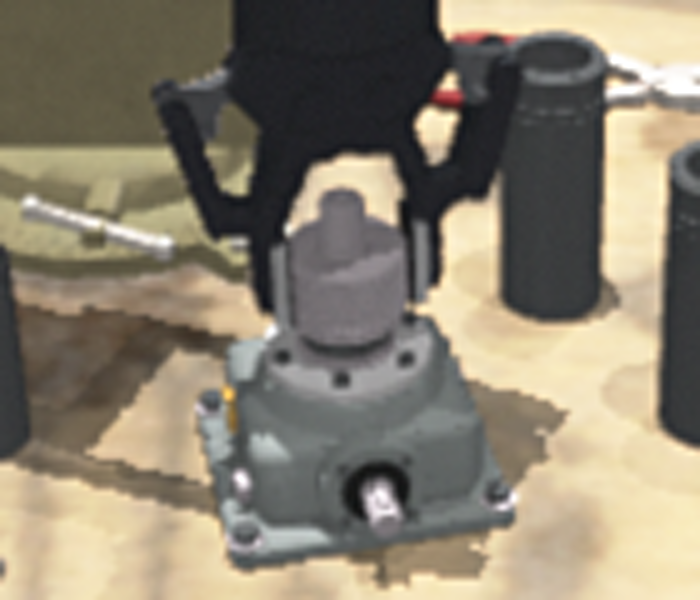

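The collar has sunk (top at about crop (345,245)) and the shaft stands well clear above it. The force rose to 28 N, which suggests the hard stop. I'll push slightly more and check the collar height by depth.

```bash
python3 -m inch '{"translation":[[0,0,0.0005],[0,0,0.001],[0,0,0.0015],[0,0,0.0015],[0,0,0.0015],[0,0,0.0015],[0,0,0.0015],[0,0,0.0015]],"turn":[[0,0,0],[0,0,0],[0,0,0],[0,0,0],[0,0,0],[0,0,0],[0,0,0],[0,0,0]],"claw":[1,1,1,1,1,1,1,1]}' 90
python3 - <<'E'
from h import *
snap('side','s5')
for f in('s0','s3','s5'):
    a=np.load(f'pics/{f}.npz')['d']
    P=np.array([pt(f,u,v) for v in range(205,300) for u in range(250,290) if a[v,u]>0])
    r=np.hypot(P[:,0]-.552,P[:,1]+.131)
    Q=P[(r<.021)&(r>.012)];S=P[(r<.007)&(P[:,2]>.1)]
    h=np.histogram(Q[:,2],np.arange(.09,.14,.002))
    print(f,len(Q),h[0],'median top',np.median(Q[(Q[:,2]>.1)&(Q[:,2]<.135),2]),'shaft',np.median(S[:,2]))
E
```

```text
clock: 14.75
tcp_pos: [0.5529, -0.1314, 0.0785]
tcp_rot: [[-0.297, 0.955, 0.003], [0.955, 0.297, -0.002], [-0.003, 0.002, -1.0]]
wrist_force: [-12.1, -0.6, 32.3]
gripper_width: 0.0461
gripper_force: 93.7
s0 823 [ 0  2  1  0  0  1  1  0  0  1  0  0  0 28 30 14 19 17 16 17 17 14 17 18
 14] median top 0.1235778014595887 shaft nan
s3 284 [ 0  0  0  0  0  1  1  0  1  0  1  1  2 44 60  3  1  1  0  0  0  0  0  0
  0] median top 0.11816601145738398 shaft 0.12875893268090144
s5 396 [ 0  3  1  0  0  0  0  0 67 39  1  0  3  0  0  2  1  0  1  1  0  0  0  0
  0] median top 0.10788705663937345 shaft 0.12859811393841944
  return _methods._mean(a, axis=axis, dtype=dtype,
  ret = ret.dtype.type(ret / rcount)
```

By depth the collar top dropped 10.3 mm (118.2 to 107.9 mm), and the z stiffness shows the hard stop. It is fully home and held at 32 N, so I'm handing in.

```bash
python3 -c "
from cell import bot
print(bot.sign_off())"
```

```text
the job is handed in; nothing more can be done
None
```

I lifted the sleeve off and stood it upright on the bench, then turned the collar about 0.85 rad clockwise, pushed it fully home and handed in while holding it there at about 32 N, with the circlip, pliers and grease tin untouched.

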